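# Feel along the rail for the release notch and pop the instrument case open

## Robot

A 6-joint arm with a two-finger parallel gripper is mounted at the origin on the work surface. World frame = base frame: x ahead of the robot, y to its left, z up, the work surface at z = 0. Lengths are in m, angles in rad, forces in N, time in s.
With the tool pointing down it reaches from about 0.425 to 0.95 m from the base axis. Payload 3.5 kg.
Tool frame: the origin (TCP) lies at the very end of the fingers, on their centre line; the grasp point (between the pads) lies 19 mm behind it; y points along the fingers, z is the direction in which the jaws open and shut, and the axes are right-handed (so a half turn about y gives the same grasp; the last joint's range is limited). The gripper opens to 85 mm and grips with 20 to 120 N. Pads are 22 mm wide; open, the fingers measure 114 mm over their backs; the gripper's body (76 mm by 85 mm) begins 54 mm behind the grasp point. The pads swing forward as they close: fully open they stand 13 mm farther back than shut.
Start: joints at [-1.382, 0.286, 1.577, -0, 1.279, -0.15], TCP at [0.224, -0.637, 0.231] pointing down, gripper open.
Joint ranges: [-2.77, 2.77], [-0.9, 2.22], [0.21, 2.48], [-1.53, 4.67], [0.24, 2.81], [-2.84, 2.84]. Speed limits (rad/s): [2.79, 2.79, 3.14, 3.14, 3.14, 3.14].

## Interface

Orientations are given as a unit quaternion [x, y, z, w].
In Python, from plant import ctrl gives the robot as it stands. The module is installed in compiled form; this text tells all that it offers.
- The arm moves only by the tool jog_arm, never from a script. Its argument "deltas" is a list of rows, each a list of 3 entries, a list of its own where there are three numbers: the turn, a rotation vector about the tool's x, y, z in rad, then the shift along the tool's x, y, z in m, then the opening, from 0 (shut) to 1 (fully open). In form: [[[wx, wy, wz], [dx, dy, dz], gripper], ...]. A call has 1 to 10 rows; each row is the pose to reach, as a shift and turn from the pose measured when the call began, along the tool's axes at that moment; what a row does not reach only later rows make up. A row lasts 1/12 s, in which the tool goes at most 41.7 mm and 7.16 degrees, less where a joint would pass 70% of its speed; a pose out of reach is approached as far as the arm can. A call with a gripper value outside its range is refused whole. The fingers move at their own pace and stop on an object; "force" is the grip in N (left out, the last holds). Time passes only in rows, so rows that repeat a pose let the fingers close. It gives the time, the measured TCP pose, the force and the opening at its end, in the units of the state.
- ctrl.get_state(): the state, without advancing time (a new reading comes with each control period).
- ctrl.read_camera(name): name is "scene" or "top" or "wrist"; returns a dict with "pixels" (480x640x3 uint8, blue, green, red), "range_z" (480x640 float32, m along the optical axis (not along the pixel's ray), 0 where there is no reading), "fx", "fy", "cx", "cy" (pixels), "k1" (the pictures are not rectified: a ray, as slopes to the right and down, at radius r is drawn at 1 + k1 r^2 times it, then the intrinsics apply), "T" (4x4, takes a point from camera to world coordinates); the wrist camera has in their place "mount" (4x4, takes a point from camera to tool coordinates, whose origin is the TCP and whose axes are the tool frame's). Camera axes: x right, y up, looking along -z (the intrinsics and any distortion apply to the point x, -y, -z); pixel columns grow to the right and rows downward; lengths in m; the calibration is good to about 2 mm. A picture is of the moment at which its call begins: read the wrist's pose just before it.
- ctrl.sign_off(): hands the job in, once; it reports no verdict.
The state is a dict: "time": time; "qpos": joint angles; "dq": joint speeds; "joint_efforts": joint torques, N m; "eef_pos": TCP position; "tcp_rot": TCP orientation; "contact_force": force on the tool from outside, world axes, zero at the start; "wrist_torque": the same for the moment, N m; "opening": opening from 0.0 (shut) to 1.0 (fully open).
Only numpy, scipy, OpenCV 4.12 (cv2) and the standard library are available. Lean on these libraries where they do the work, as an engineer would, in place of code of your own. Each camera call takes 0.05 s, during which the arm holds its last target.

## Task

Open the instrument case by its hidden release: put a fingertip on top of the metal rail along the case's near side, at its left end (robot's left), and sweep it along the rail, staying in contact, until you find the notch, then press the pad inside the notch fully down so that the lid pops ajar, and withdraw. Nothing is to be grasped: leave the lid to rise by itself without touching it, and do not move the tape roll, brush pot, clamp or eraser.

Things in the scene. Friction and masses are not known exactly. Their poses are not given: they have to be found in the camera images.
- case: Grey instrument case fixed to the bench, 200 mm (x) by 324 mm (y). Origin: centre of its underside; +x away from the robot, +y to its left. Near part (x -100 to -40 mm): a ledge 30 mm high carrying the rail; behind it the lidded tray, 60 mm high. At both ends of the rail stand grey end blocks 66 mm high, 21 mm long, from y = 142 mm outwards. A 38 mm wide trench parts rail and tray.
- rail_start (a point): Point on the rail's flat top (62 mm above the bench), mid-width, at its left end (case y +140 mm), 2 mm from the end block. Axes as the case's: the rail, 22 mm wide, bare metal, runs from here along -y. It is sprung as one piece: it stays up to 2 N, then gives 2 N per mm, 5 mm at most. The sweep must touch it in the first 40 mm from here and still touch it 40 to 70 mm from here.
- rail_end (a point): Point on the rail's flat top, mid-width, at its right end, 280 mm from rail_start. The rail has one notch: 44 mm long, through the full width, square walls, 16 mm deep down to the release pad of the same metal, its floor. The notch's middle lies anywhere 95 to 185 mm from rail_start. It is not reported: it must be felt (or seen from above).
- release (a joint): Travel of the pad in the notch, m: 0 up (its top 46 mm above the bench, 16 mm below the rail's top), 0.008 fully pressed (38 mm above the bench). Pushing straight down takes about 5 to 8 N; no return spring, it stays where it is pushed; hard stop at 0.008.
- lid: Flat grey lid, 140 by 324 by 5 mm. Origin on its hinge line at the case's far side, 54.5 mm above the bench; it runs 140 mm from there along -x, to 38 mm behind the rail. Geared to the release pad: level when shut, its near edge rises in step with the pad, by 35 mm (about 0.25 rad) at full press, and stays so.
- tape_mid (a point): Loose roll of tape lying flat, 90 mm across, 24 mm high, left of the case. Point: its centre, half-way up. Not to be moved.
- pot_mid (a point): Loose white pot of brushes, 68 mm across, 90 mm high (brushes to 200 mm), right of the case. Point: on its axis, 45 mm up. Not to be moved.
- clamp_mid (a point): Loose small blue clamping press with a steel screw and cross bar on top, 85 by 85 mm, 82 mm high, left of the case. Point: on its axis, 21 mm up. Not to be moved.
- eraser_mid (a point): Loose white eraser, 28 by 58 by 18 mm, on the bench between robot and case. Point: its centre. Not to be moved.

How it is judged:
On the way, in this order (a step that is already met when the one before it is completed fails the run):
1. a fingertip touches the rail within the first 40 mm from its left end, release still up (y of the grasp point in the frame of rail_start between -0.04 and 0.01 m and x of the grasp point in the frame of rail_start between -0.035 and 0.035 m and z of the grasp point in the frame of rail_start below 0.06 m and contact force between the fingers and anything else above 0.3 N and value of joint release below 0.002 m), for 0.05 s.
2. the fingertip is touching the rail 40 to 70 mm from its left end, on its way to the notch, release still up (y of the grasp point in the frame of rail_start between -0.07 and -0.04 m and x of the grasp point in the frame of rail_start between -0.035 and 0.035 m and z of the grasp point in the frame of rail_start below 0.06 m and contact force between the fingers and anything else above 0.3 N and value of joint release below 0.002 m), for 0.05 s.
3. the release pad is pressed fully down (at least 6.5 of 8 mm), by the fingers (value of joint release above 0.0065 m and contact force between the fingers and anything else above 0.5 N), for 0.05 s.
At the end, for the whole second after the job is handed in: The release pad is down by at least 6.5 mm of its 8 mm, the lid stands ajar by more than 0.17 rad and is at rest, and tape roll, brush pot, clamp and eraser are within 15 mm of where they began (value of joint release above 0.0065 m and angle between lid's own z axis and vertical above 0.17 rad and angular speed of lid below 0.05 rad/s and distance of each of tape_mid, pot_mid, clamp_mid, eraser_mid from where it was at the start of the episode below 0.015 m); the robot touches nothing.
It fails at once if the lid is touched by the robot (more than 1 N) (contact force between any of the fingers, the arm and lid above 1 N).
It fails at once if a bystander object is moved, lifted or carried more than 15 mm (distance of any of tape_mid, pot_mid, clamp_mid, eraser_mid from where it was at the start of the episode above 0.015 m).
It also fails if it takes over 51 s, if anything falls off the work surface, if the arm or the gripper's body presses on something with over 40 N, if the wrist force passes 120 N, or if a joint passes its speed limit or range.

## Working session

There is one attempt and no reset: what is moved stays moved. The work goes in short steps, Python scripts to look and compute and a tool call to move; the robot and the scene stay as the last step left them, time stands still between calls to the robot, and variables do not carry over. Pictures are saved under pics/ and viewed, and the job is handed in when it is done.

Besides the shell and the picture viewer there is one more tool, called by a JSON object that holds its "name" and its "arguments", one argument or row to a line. jog_arm: Moves the arm, as the interface text tells. Its arguments: {"type":"object","properties":{"deltas":{"type":"array","items":{"type":"array"}},"force":{"type":"number"}},"required":["deltas"]}

```bash
mkdir -p pics; cat > h.py <<'E'
import numpy as np, cv2
from plant import ctrl
from scipy.spatial.transform import Rotation as R
def st(p=True):
    s=ctrl.get_state()
    if p:
        print('t',s['time'],'p',np.round(s['eef_pos'],4),'q',np.round(s['tcp_rot'],4),'F',np.round(s['contact_force'],2),'op',s['opening'],'j',np.round(s['qpos'],3))
    return s
def pts(c,uv,T):
    K=np.array([[c['fx'],0,c['cx']],[0,c['fy'],c['cy']],[0,0,1.]])
    uv=np.array(uv,float).reshape(-1,1,2)
    n=cv2.undistortPoints(uv,K,np.array([c['k1'],0,0,0.])).reshape(-1,2)
    z=np.array([c['range_z'][int(round(v)),int(round(u))] for u,v in uv.reshape(-1,2)])
    P=np.c_[n[:,0]*z,-n[:,1]*z,-z,np.ones(len(z))]
    return (P@np.array(T).T)[:,:3]
E
python3 - <<'E'
from h import *
st()
for n in ['top','scene']:
    c=ctrl.read_camera(n); cv2.imwrite(f'pics/{n}0.png',c['pixels']); np.savez(f'{n}0.npz',**c)
    print(n,c['fx'],c['cx'],c['cy'],c['k1'],np.round(c['T'],3).tolist())
E
```

```text
t 0.0 p [ 0.2242 -0.636   0.23  ] q [-0.1192  0.6978 -0.6962  0.1192] F [ 0.26 -0.1   0.03] op 1.0030287378539415 j [-1.382  0.287  1.578 -0.     1.279 -0.15 ]
top 437.25225345732593 316.3616992328304 242.54698322044382 -0.015236209034023987 [[0.008, 0.988, -0.153, 0.475], [-1.0, 0.006, -0.012, 0.008], [-0.011, 0.153, 0.988, 0.785], [0.0, 0.0, 0.0, 1.0]]
scene 467.97528046566987 315.3116605403914 240.4375320741515 0.02998801068853244 [[-0.501, -0.596, 0.628, 1.239], [0.865, -0.337, 0.371, 0.413], [-0.01, 0.729, 0.684, 0.774], [0.0, 0.0, 0.0, 1.0]]
```

View pics/top0.png

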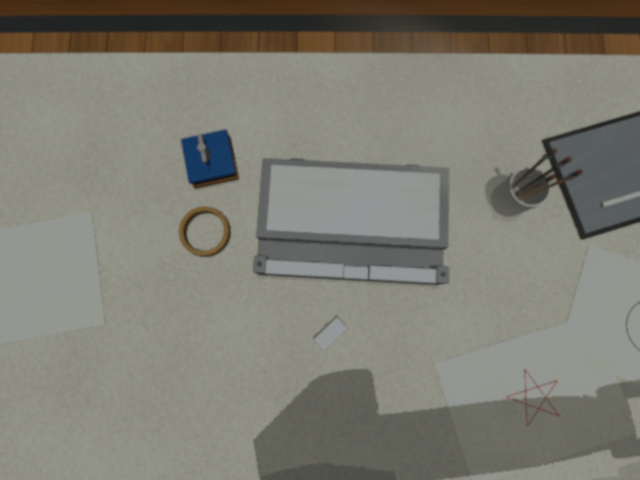

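View pics/scene0.png

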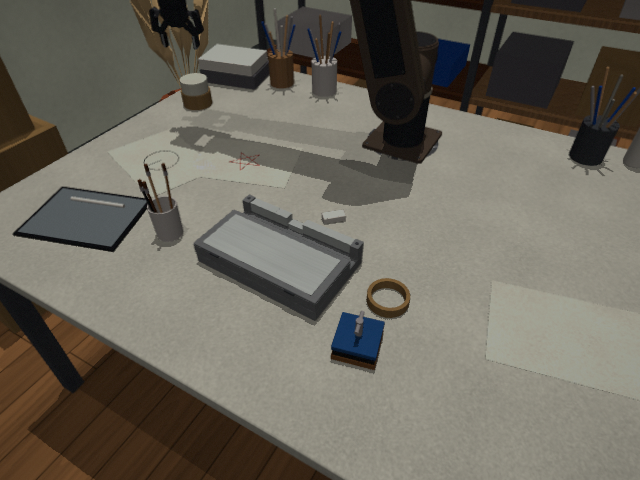

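```bash
python3 - <<'E'
import cv2
i=cv2.imread('pics/top0.png')
cv2.imwrite('pics/crop0.png',cv2.convertScaleAbs(cv2.resize(i[230:300,245:455],(798,266),interpolation=cv2.INTER_CUBIC),alpha=1.3))
E
```

```text
(no output)
```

View pics/crop0.png

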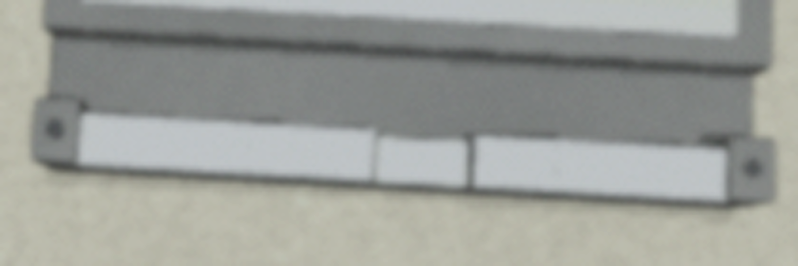

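The crop shows the rail running from pixel (266,267) to (436,276). The notch is clearly visible at columns 344 to 369, and the end blocks are at (259,264) and (443,274).

```bash
python3 - <<'E'
from h import *
c=dict(np.load('top0.npz'))
P=pts(c,[(267.5,267),(300,268.6),(335,270.5),(356,271.8),(400,274),(434.5,276),(259,264),(443.5,274),(204,231),(329,333),(208,157),(528,188)],c['T'])
print(np.round(P,4))
# plane intersect at z=.062
K=np.array([[c['fx'],0,c['cx']],[0,c['fy'],c['cy']],[0,0,1.]])
uv=np.array([(266.1,266.8),(436.3,276),(343.7,270.8),(368.7,272.6)]).reshape(-1,1,2)
n=cv2.undistortPoints(uv,K,np.array([c['k1'],0,0,0.])).reshape(-1,2)
D=np.c_[n[:,0],-n[:,1],-np.ones(4)]@c['T'][:3,:3].T;o=c['T'][:3,3]
Q=o+D*((.062-o[2])/D[:,2])[:,None]
print(np.round(Q,4)); d=Q[1]-Q[0];print(np.linalg.norm(d),np.degrees(np.arctan2(d[0],-d[1])),[np.linalg.norm(q-Q[0]) for q in Q[2:]])
# lid edges pixel depth: fit rail line automatically
z=c['range_z']; 
H,W=z.shape;u,v=np.meshgrid(range(W),range(H));m=(v>235)&(v<295)&(u>245)&(u<455)&(z>0)
p=pts(c,np.c_[u[m],v[m]],c['T'])
b=c['pixels'][m].mean(1)
for lo,hi in[(.058,.0645)]:
    s=(p[:,2]>lo)&(p[:,2]<hi)&(p[:,0]<Q[:,0].max()+.03)
    q=p[s]; print(s.sum()); 
    for y0 in np.arange(q[:,1].min(),q[:,1].max(),.02):
        k=(q[:,1]>=y0)&(q[:,1]<y0+.02)
        if k.sum()>3: print(round(y0+.01,3),np.round([q[k,0].min(),q[k,0].max(),q[k,0].mean(),q[k,2].mean()],4))
E
```

```text
[[ 5.454e-01  9.790e-02  6.110e-02]
 [ 5.428e-01  4.360e-02  6.460e-02]
 [ 5.402e-01 -1.430e-02  6.330e-02]
 [ 5.397e-01 -5.030e-02  4.630e-02]
 [ 5.350e-01 -1.214e-01  6.420e-02]
 [ 5.324e-01 -1.788e-01  6.120e-02]
 [ 5.497e-01  1.113e-01  6.740e-02]
 [ 5.353e-01 -1.922e-01  6.700e-02]
 [ 6.166e-01  2.235e-01  3.000e-04]
 [ 4.364e-01 -5.600e-03  1.910e-02]
 [ 7.415e-01  2.102e-01  4.630e-02]
 [ 6.645e-01 -3.114e-01  1.272e-01]]
[[ 0.5456  0.1001  0.062 ]
 [ 0.5323 -0.1816  0.062 ]
 [ 0.5399 -0.0287  0.062 ]
 [ 0.5372 -0.0701  0.062 ]]
0.28203317784783055 -2.708109318048469 [np.float64(0.12899396127691978), np.float64(0.17041337042624852)]
1942
-0.193 [0.5224 0.5488 0.5369 0.0638]
-0.173 [0.5222 0.549  0.5337 0.0619]
-0.153 [0.5237 0.5455 0.5341 0.062 ]
-0.133 [0.524  0.5469 0.5351 0.0617]
-0.113 [0.5252 0.547  0.5362 0.0619]
-0.093 [0.5267 0.5484 0.5372 0.0618]
-0.073 [0.5282 0.5485 0.5381 0.0617]
-0.033 [0.5312 0.5513 0.5422 0.062 ]
-0.013 [0.5311 0.5513 0.5412 0.0618]
0.007 [0.531  0.5528 0.5421 0.0618]
0.027 [0.5324 0.5543 0.543  0.0619]
0.047 [0.5339 0.5557 0.5442 0.0622]
0.067 [0.5339 0.5559 0.5451 0.062 ]
0.087 [0.5353 0.5573 0.5462 0.062 ]
0.107 [0.5368 0.5634 0.5472 0.0624]
0.127 [0.5367 0.5532 0.5448 0.0631]
```

```bash
cat >> h.py <<'E'
YAW=-np.radians(2.87)
DIR=np.array([np.sin(YAW),-np.cos(YAW),0])   # along -y case: 
START=np.array([0.5463,0.1000,0.062])
def rail(s,z): p=START+s*DIR; p[2]=z; return p
def delta(target,zdir):
    s=st(False); Rm=R.from_quat(s['tcp_rot']).as_matrix()
    y=np.array([0,0,-1.]); z=np.array(zdir,float); z/=np.linalg.norm(z); x=np.cross(y,z)
    Rt=np.c_[x,y,z]
    w=R.from_matrix(Rm.T@Rt).as_rotvec()
    d=Rm.T@(np.array(target)-s['eef_pos'])
    print('target',np.round(target,4),'turn',np.round(w,4),'shift',np.round(d,4))
CX=np.array([np.cos(YAW),np.sin(YAW),0]); CY=np.array([-np.sin(YAW),np.cos(YAW),0])
E
python3 - <<'E'
from h import *
s=st(); print(np.round(R.from_quat(s['tcp_rot']).as_matrix(),3)); print(rail(0,.06),rail(280,.06)if 0 else rail(.28,.06))
for z in (CX,-CX,CY,-CY): delta(rail(.018,.16),z)
E
```

```text
t 0.1 p [ 0.2242 -0.636   0.23  ] q [-0.1192  0.6978 -0.6962  0.1192] F [ 0.34 -1.45 -0.15] op 1.002415036243493 j [-1.382  0.287  1.578 -0.     1.279 -0.15 ]
[[-0.943 -0.     0.332]
 [-0.332  0.002 -0.943]
 [-0.    -1.    -0.002]]
[0.5463 0.1    0.06  ] [ 0.5322804 -0.1796488  0.06     ]
target [0.5454 0.082  0.16  ] turn [ 0.0017 -1.1819 -0.0016] shift [-0.5415  0.0715 -0.5704]
target [0.5454 0.082  0.16  ] turn [1.7000e-03 1.9597e+00 1.9000e-03] shift [-0.5415  0.0715 -0.5704]
target [0.5454 0.082  0.16  ] turn [ 2.0000e-04 -2.7527e+00 -3.1000e-03] shift [-0.5415  0.0715 -0.5704]
target [0.5454 0.082  0.16  ] turn [2.200e-03 3.889e-01 1.000e-04] shift [-0.5415  0.0715 -0.5704]
```

{"name": "jog_arm", "arguments": {
  "deltas": [
    [[0,-0.06,0],[-0.027,0,-0.0285],0],
    [[0,-0.12,0],[-0.054,0,-0.057],0],
    [[0,-0.18,0],[-0.081,0,-0.0855],0],
    [[0,-0.24,0],[-0.108,0,-0.114],0],
    [[0,-0.3,0],[-0.135,0,-0.1425],0],
    [[0,-0.36,0],[-0.162,0,-0.171],0],
    [[0,-0.42,0],[-0.189,0,-0.1995],0],
    [[0,-0.48,0],[-0.216,0,-0.228],0],
    [[0,-0.54,0],[-0.243,0,-0.2565],0],
    [[0,-0.6,0],[-0.27,0,-0.285],0]
  ],
  "force": 40
}}

```text
time: 0.93
eef_pos: [0.3843, -0.2755, 0.2304]
tcp_rot: [-0.32, 0.631, -0.629, 0.321]
contact_force: [0.4, -0.2, 0.6]
opening: 0.003
```

```bash
python3 - <<'E'
from h import *
st(); delta(rail(.018,.13),CX)
E
```

```text
t 0.9333 p [ 0.3843 -0.2755  0.2304] q [-0.3204  0.6311 -0.6293  0.3209] F [ 0.41 -0.23  0.59] op 0.0027363712950598373 j [-8.380e-01 -1.710e-01  2.057e+00  1.000e-03  1.258e+00 -2.080e-01]
target [0.5454 0.082  0.13  ] turn [ 0.0014 -0.5794 -0.0022] shift [-0.3836  0.1012 -0.0801]
```

{"name": "jog_arm", "arguments": {
  "deltas": [
    [[0,-0.06,0],[-0.038,0,-0.008],0],
    [[0,-0.12,0],[-0.077,0.01,-0.016],0],
    [[0,-0.18,0],[-0.115,0.02,-0.024],0],
    [[0,-0.24,0],[-0.153,0.03,-0.032],0],
    [[0,-0.3,0],[-0.192,0.04,-0.04],0],
    [[0,-0.36,0],[-0.23,0.05,-0.048],0],
    [[0,-0.42,0],[-0.268,0.06,-0.056],0],
    [[0,-0.48,0],[-0.307,0.07,-0.064],0],
    [[0,-0.54,0],[-0.345,0.08,-0.072],0],
    [[0.001,-0.579,-0.002],[-0.3836,0.09,-0.08],0]
  ]
}}

```text
time: 1.77
eef_pos: [0.5455, 0.0839, 0.1403]
tcp_rot: [-0.488, 0.512, -0.511, 0.488]
contact_force: [0.7, -1.0, 0.3]
opening: -0.002
```

```bash
python3 - <<'E'
from h import *
st(); delta(rail(.018,.08),CX)
c=ctrl.read_camera('wrist'); cv2.imwrite('pics/w1.png',c['pixels'])
c=ctrl.read_camera('top'); cv2.imwrite('pics/t1.png',c['pixels'])
E
```

```text
t 1.7667 p [0.5455 0.0839 0.1403] q [-0.4881  0.512  -0.5115  0.4878] F [ 0.66 -1.03  0.27] op -0.002164792286455548 j [-0.031  0.112  1.956  0.     1.075  0.016]
target [0.5454 0.082  0.08  ] turn [ 0.0009  0.0025 -0.0001] shift [0.0019 0.0603 0.    ]
```

View pics/w1.png

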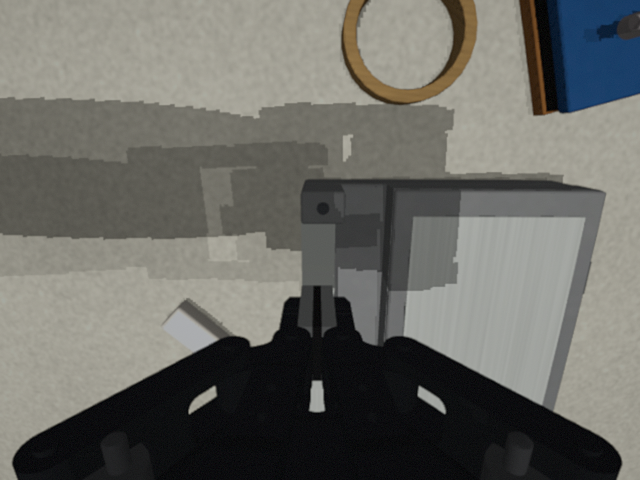

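View pics/t1.png

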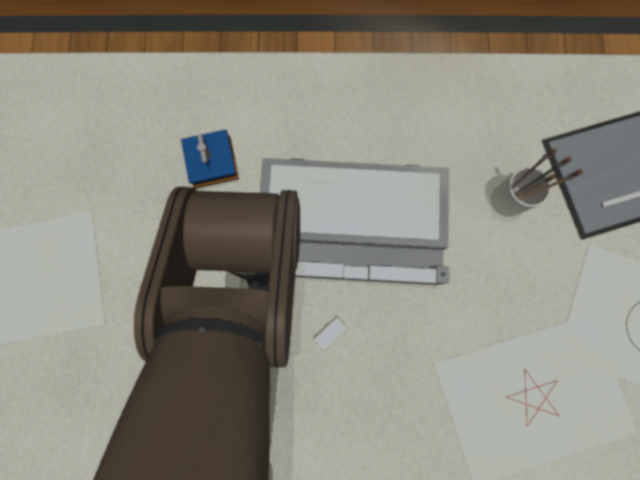

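Wrist view: the closed fingertips are at about (317,300), over the rail near the left block at (322,205). The gripper knuckles spread wide towards the lid side (columns 20 to 620). I'll measure their extent in the tool frame before committing to this jaw direction.

```bash
python3 - <<'E'
from h import *
c=ctrl.read_camera('wrist'); z=c['range_z']
H,W=z.shape;u,v=np.meshgrid(range(W),range(H));m=(z>0.02)&(z<.3)
p=pts(c,np.c_[u[m],v[m]],c['mount'])
print(np.round(c['mount'],3))
for y0 in np.arange(-.13,.01,.01):
    k=(p[:,1]>=y0)&(p[:,1]<y0+.01)&(abs(p[:,0])<.06)
    if k.sum()>20: print(round(y0,3),k.sum(),np.round(np.r_[np.percentile(p[k,2],[0.5,99.5]),np.percentile(p[k,0],[.5,99.5])],3))
E
```

```text
[[ 0.002 -0.958 -0.288 -0.072]
 [ 0.     0.288 -0.958 -0.142]
 [ 1.     0.001  0.001 -0.001]
 [ 0.     0.     0.     1.   ]]
-0.1 9243 [-0.06   0.058 -0.02  -0.007]
-0.09 19748 [-0.061  0.06  -0.017 -0.001]
-0.08 14407 [-0.056  0.054 -0.017  0.008]
-0.07 7526 [-0.048  0.047 -0.017  0.009]
-0.06 8219 [-0.04   0.038 -0.013  0.01 ]
-0.05 3115 [-0.034  0.032 -0.013  0.011]
-0.04 1135 [-0.013  0.011 -0.011  0.012]
-0.03 928 [-0.014  0.013 -0.011 -0.005]
-0.02 774 [-0.014  0.013 -0.011 -0.005]
-0.01 359 [-0.014  0.012 -0.011 -0.006]
```

The knuckles reach 40 mm to each side at 60 mm above the tip, and 56 mm at 80 mm above it. The open lid edge will be about 53 mm away at 59 mm above the tip. So this jaw direction clears, and I'll add a 4 mm offset towards the robot.

{"name": "jog_arm", "arguments": {
  "deltas": [
    [[0.001,0.0025,0],[0.002,0.02,-0.004],0],
    [[0.001,0.0025,0],[0.002,0.04,-0.004],0],
    [[0.001,0.0025,0],[0.002,0.06,-0.004],0],
    [[0.001,0.0025,0],[0.002,0.068,-0.004],0],
    [[0.001,0.0025,0],[0.002,0.072,-0.004],0],
    [[0.001,0.0025,0],[0.002,0.074,-0.004],0],
    [[0.001,0.0025,0],[0.002,0.074,-0.004],0]
  ]
}}

```text
time: 2.5
eef_pos: [0.5408, 0.082, 0.066]
tcp_rot: [-0.488, 0.513, -0.512, 0.487]
contact_force: [-1.0, -0.1, 0.7]
opening: -0.005
```

```bash
python3 - <<'E'
from h import *
st(); delta(rail(.018,.062)-.004*CX,CX)
E
```

```text
t 2.5 p [0.5408 0.082  0.066 ] q [-0.4879  0.5127 -0.5117  0.4871] F [-0.97 -0.14  0.74] op -0.005499844321752954 j [-0.035  0.207  2.004  0.     0.932  0.014]
target [0.5414 0.0822 0.062 ] turn [ 0.0018  0.0006 -0.0002] shift [-0.0003  0.004   0.0006]
```

Now feel down slowly.

{"name": "jog_arm", "arguments": {
  "deltas": [
    [[0,0,0],[0,0.001,0],0],
    [[0,0,0],[0,0.002,0],0],
    [[0,0,0],[0,0.003,0],0],
    [[0,0,0],[0,0.004,0],0],
    [[0,0,0],[0,0.005,0],0],
    [[0,0,0],[0,0.005,0],0]
  ]
}}

```text
time: 3.0
eef_pos: [0.5412, 0.082, 0.0614]
tcp_rot: [-0.488, 0.512, -0.512, 0.487]
contact_force: [-0.5, -0.7, 2.3]
opening: 0.001
```

{"name": "jog_arm", "arguments": {
  "deltas": [
    [[0,0,0],[0,0.001,0],0],
    [[0,0,0],[0,0.0015,0],0],
    [[0,0,0],[0,0.0015,0],0]
  ]
}}

```text
time: 3.25
eef_pos: [0.5413, 0.082, 0.0603]
tcp_rot: [-0.488, 0.512, -0.512, 0.487]
contact_force: [-1.7, -0.0, 4.7]
opening: 0.002
```

```bash
python3 - <<'E'
from h import *
st(); delta(rail(.05,.060)-.004*CX,CX)
E
```

```text
t 3.25 p [0.5413 0.082  0.0603] q [-0.4878  0.5124 -0.5118  0.4873] F [-1.72 -0.03  4.65] op 0.0018330253598787154 j [-0.035  0.217  2.005  0.     0.921  0.014]
target [0.5398 0.0503 0.06  ] turn [ 0.0012  0.0009 -0.    ] shift [0.0318 0.0003 0.0001]
```

Contact is solid at 4.7 N. Now sweep.

{"name": "jog_arm", "arguments": {
  "deltas": [
    [[0,0,0],[0.004,0.0005,0],0],
    [[0,0,0],[0.008,0.0005,0],0],
    [[0,0,0],[0.012,0.0005,0],0],
    [[0,0,0],[0.016,0.0005,0],0],
    [[0,0,0],[0.02,0.0005,0],0],
    [[0,0,0],[0.024,0.0005,0],0],
    [[0,0,0],[0.028,0.0005,0],0],
    [[0,0,0],[0.032,0.0005,0],0],
    [[0,0,0],[0.034,0.0005,0],0],
    [[0,0,0],[0.036,0.0005,0],0]
  ]
}}

```text
time: 4.08
eef_pos: [0.5396, 0.0457, 0.0599]
tcp_rot: [-0.487, 0.513, -0.512, 0.487]
contact_force: [0.0, 4.0, 4.5]
opening: 0.003
```

```bash
python3 - <<'E'
from h import *
st(); delta(rail(.09,.060)-.004*CX,CX)
E
```

```text
t 4.0833 p [0.5396 0.0457 0.0599] q [-0.4875  0.5126 -0.512   0.4873] F [0.03 3.96 4.55] op 0.0028626449428431674 j [-1.030e-01  2.060e-01  2.019e+00  1.000e-03  9.180e-01 -5.400e-02]
target [0.5378 0.0103 0.06  ] turn [ 0.0009  0.0003 -0.0005] shift [ 0.0354 -0.0001 -0.0001]
```

{"name": "jog_arm", "arguments": {
  "deltas": [
    [[0,0,0],[0.004,0.0004,0],0],
    [[0,0,0],[0.008,0.0004,0],0],
    [[0,0,0],[0.012,0.0004,0],0],
    [[0,0,0],[0.017,0.0004,0],0],
    [[0,0,0],[0.022,0.0004,0],0],
    [[0,0,0],[0.027,0.0004,0],0],
    [[0,0,0],[0.032,0.0004,0],0],
    [[0,0,0],[0.038,0.0004,0],0],
    [[0,0,0],[0.044,0.0004,0],0],
    [[0,0,0],[0.05,0.0004,0],0]
  ]
}}

```text
time: 4.92
eef_pos: [0.537, -0.0046, 0.0596]
tcp_rot: [-0.487, 0.513, -0.512, 0.487]
contact_force: [0.1, 3.6, 5.7]
opening: -0.002
```

```bash
python3 - <<'E'
from h import *
st(); delta(rail(.151,.060)-.004*CX,CX)
E
```

```text
t 4.9167 p [ 0.537  -0.0046  0.0596] q [-0.4873  0.5129 -0.5118  0.4873] F [0.07 3.64 5.7 ] op -0.002377935775923176 j [-1.98e-01  1.97e-01  2.03e+00  1.00e-03  9.15e-01 -1.48e-01]
target [ 0.5347 -0.0506  0.06  ] turn [ 0.0011  0.     -0.001 ] shift [ 0.0461 -0.0004  0.    ]
```

{"name": "jog_arm", "arguments": {
  "deltas": [
    [[0,0,0],[0.005,0.0002,0],0],
    [[0,0,0],[0.01,0.0002,0],0],
    [[0,0,0],[0.015,0.0002,0],0],
    [[0,0,0],[0.02,0.0002,0],0],
    [[0,0,0],[0.025,0.0002,0],0],
    [[0,0,0],[0.03,0.0002,0],0],
    [[0,0,0],[0.035,0.0002,0],0],
    [[0,0,0],[0.04,0.0002,0],0],
    [[0,0,0],[0.045,0,0],0],
    [[0,0,0],[0.046,0,0],0]
  ]
}}

```text
time: 5.75
eef_pos: [0.5339, -0.0516, 0.0587]
tcp_rot: [-0.488, 0.513, -0.512, 0.487]
contact_force: [-0.2, 0.3, 0.8]
opening: 0.003
```

```bash
python3 - <<'E'
from h import *
st(); delta(rail(.151,.050)-.004*CX,CX)
E
```

```text
t 5.75 p [ 0.5339 -0.0516  0.0587] q [-0.4877  0.5134 -0.5117  0.4866] F [-0.24  0.29  0.79] op 0.0027972167321235267 j [-0.285  0.198  2.031 -0.     0.915 -0.235]
target [ 0.5347 -0.0506  0.05  ] turn [ 0.0028 -0.0007 -0.0005] shift [-0.001   0.0087  0.0008]
```

The load has gone, so the tip is free inside the notch, as seen in the picture. Press down.

{"name": "jog_arm", "arguments": {
  "deltas": [
    [[0.002,0,0],[-0.001,0.003,0.001],0],
    [[0.002,0,0],[-0.001,0.006,0.001],0],
    [[0.002,0,0],[-0.001,0.009,0.001],0],
    [[0.002,0,0],[-0.001,0.011,0.001],0],
    [[0.002,0,0],[-0.001,0.0125,0.001],0],
    [[0.002,0,0],[-0.001,0.014,0.001],0],
    [[0.002,0,0],[-0.001,0.015,0.001],0],
    [[0.002,0,0],[-0.001,0.015,0.001],0]
  ]
}}

```text
time: 6.42
eef_pos: [0.5346, -0.0503, 0.044]
tcp_rot: [-0.488, 0.513, -0.512, 0.487]
contact_force: [-2.7, 0.7, 3.7]
opening: -0.004
```

{"name": "jog_arm", "arguments": {
  "deltas": [
    [[0,0,0],[0,0.001,0],0],
    [[0,0,0],[0,0.002,0],0],
    [[0,0,0],[0,0.003,0],0],
    [[0,0,0],[0,0.004,0],0],
    [[0,0,0],[0,0.005,0],0],
    [[0,0,0],[0,0.0055,0],0],
    [[0,0,0],[0,0.006,0],0],
    [[0,0,0],[0,0.006,0],0]
  ]
}}

```text
time: 7.08
eef_pos: [0.5346, -0.0503, 0.0386]
tcp_rot: [-0.488, 0.513, -0.511, 0.487]
contact_force: [-2.0, 0.2, 4.4]
opening: -0.002
```

```bash
python3 - <<'E'
from h import *
st()
c=ctrl.read_camera('scene'); cv2.imwrite('pics/s2.png',c['pixels'])
c=ctrl.read_camera('wrist'); cv2.imwrite('pics/w2.png',c['pixels'])
E
```

```text
t 7.0833 p [ 0.5346 -0.0503  0.0386] q [-0.4879  0.5132 -0.5114  0.4868] F [-2.02  0.18  4.44] op -0.0017155452520285373 j [-0.283  0.233  2.035 -0.     0.877 -0.233]
```

View pics/s2.png

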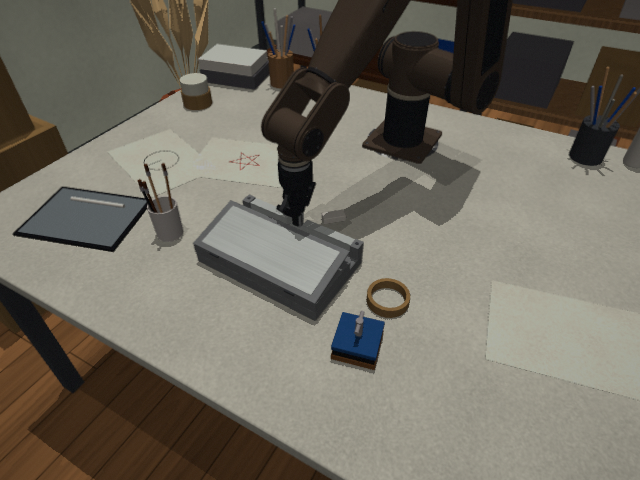

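View pics/w2.png

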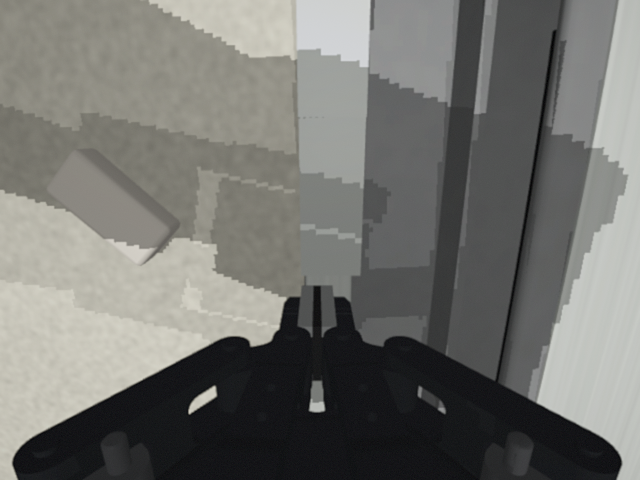

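The lid is up: in the wrist view a gap line runs from (555,30) to (500,370). The force (4.4 N) is still only pad friction, so I'm not at the stop yet. Press on until the force rises.

{"name": "jog_arm", "arguments": {
  "deltas": [
    [[0,0,0],[0,0.001,0],0],
    [[0,0,0],[0,0.002,0],0],
    [[0,0,0],[0,0.002,0],0],
    [[0,0,0],[0,0.002,0],0]
  ]
}}

```text
time: 7.52
eef_pos: [0.5347, -0.0503, 0.038]
tcp_rot: [-0.488, 0.513, -0.511, 0.487]
contact_force: [-4.6, 0.1, 9.1]
opening: 0.001
```

{"name": "jog_arm", "arguments": {
  "deltas": [
    [[0,0,0],[0,0.002,0],0],
    [[0,0,0],[0,0.003,0],0],
    [[0,0,0],[0,0.003,0],0]
  ]
}}

```text
time: 7.77
eef_pos: [0.5347, -0.0504, 0.0379]
tcp_rot: [-0.489, 0.514, -0.51, 0.486]
contact_force: [-9.0, 2.1, 18.2]
opening: -0.001
```

Hard stop reached. Withdraw straight up, then back towards the robot.

{"name": "jog_arm", "arguments": {
  "deltas": [
    [[0,0,0],[0,-0.005,0],0],
    [[0,0,0],[0,-0.015,0],0],
    [[0,0,0],[0,-0.03,0],0],
    [[0,0,0],[0,-0.05,0],0],
    [[0,0,0],[0,-0.075,-0.005],0],
    [[0,0,0],[0,-0.1,-0.015],0],
    [[0,0,0],[0,-0.13,-0.03],0],
    [[0,0,0],[0,-0.15,-0.05],0],
    [[0,0,0],[0,-0.16,-0.07],0],
    [[0,0,0],[0,-0.16,-0.07],0]
  ]
}}

```text
time: 8.6
eef_pos: [0.4655, -0.0471, 0.2015]
tcp_rot: [0.488, -0.512, 0.512, -0.487]
contact_force: [0.8, -0.5, -0.4]
opening: 0.004
```

```bash
python3 - <<'E'
from h import *
st()
c=ctrl.read_camera('scene'); cv2.imwrite('pics/s3.png',c['pixels'])
c=ctrl.read_camera('top'); cv2.imwrite('pics/t3.png',c['pixels'])
# lid angle from the top camera depth
z=c['range_z'];H,W=z.shape;u,v=np.meshgrid(range(W),range(H))
m=(v>180)&(v<228)&(u>375)&(u<430)&(z>0)
p=pts(c,np.c_[u[m],v[m]],c['T'])
A=np.c_[p[:,:2],np.ones(len(p))];f=np.linalg.lstsq(A,p[:,2],rcond=None)[0];print('lid tilt',np.arctan(np.hypot(*f[:2])))
for a in [(382,274),(356,272)]:
    print(a,np.round(pts(c,[a],c['T']),4))
E
```

```text
t 8.6 p [ 0.4655 -0.0471  0.2015] q [ 0.4884 -0.5119  0.512  -0.4872] F [ 0.85 -0.48 -0.41] op 0.004347536455673718 j [-3.170e-01 -1.560e-01  2.098e+00 -2.000e-03  1.200e+00 -2.680e-01]
lid tilt 0.247752526997102
(382, 274) [[ 0.5011 -0.0352  0.4712]]
(356, 272) [[ 0.5015 -0.0158  0.4809]]
```

View pics/s3.png

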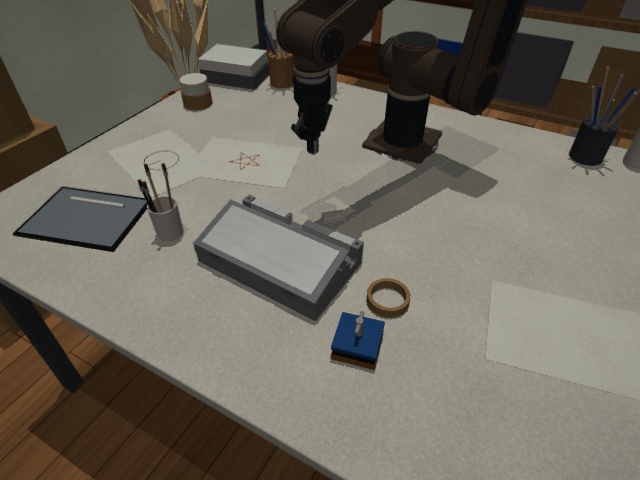

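View pics/t3.png

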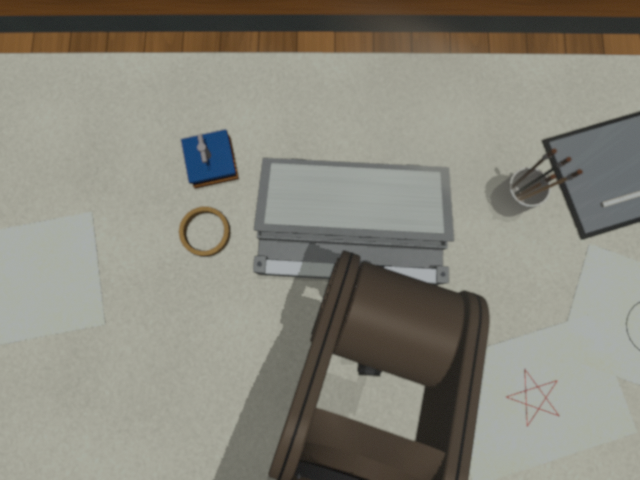

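The lid stands ajar at 0.248 rad. The tape roll (204,231), clamp (208,157) and pot (528,188) are at the same pixels as before. The arm is clear, so I'm handing in.

```bash
python3 -c "
from h import *
st(); print(ctrl.sign_off())"
```

```text
t 8.7 p [ 0.4662 -0.0471  0.1989] q [-0.4887  0.5129 -0.5111  0.4867] F [ 0.29 -0.18  0.23] op 0.001442329264769048 j [-3.170e-01 -1.500e-01  2.098e+00 -1.000e-03  1.197e+00 -2.680e-01]
the job is handed in; nothing more can be done
None
```

The case is open and the job is handed in at 8.7 s; no verdict was reported.

- **Sweep:** I put the closed fingertips on the rail about 18 mm from its left end and swept right at about 5 N. The load dropped to about 1 N where the top camera showed the notch, with its middle about 151 mm from the left end.
- **Press:** I pressed the pad until it hit its hard stop. The tip was then 37.9 mm above the bench and the force rose to 18 N. I then withdrew straight up and back.
- **Last checks:**
  - The lid is 0.248 rad ajar by the top camera's depth; more than 0.17 is needed.
  - The tool reads about zero force.
  - The tape roll, pot and clamp look unmoved in the pictures.
- **Not checked:** I could not see the eraser from above at the end because the arm hid it. I never touched it or came low near it, and it looked undisturbed in the earlier wrist view. I also did not measure the pad directly after withdrawing; that it stays down is inferred from the lid angle.

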